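# Clear the reject flask, then hold the sound one down in the sprung reader cradle

### The arm

A 6-joint arm with a two-finger parallel gripper is mounted at the origin on the work surface; the furniture and walls round the work are solid. World frame = base frame: x ahead of the robot, y to its left, z up, the work surface at z = 0. Lengths are in m, angles in rad, forces in N, time in s.
With the tool pointing down it reaches from about 0.35 to 0.775 m from the base axis. Payload 7.3 kg.
Tool frame: the origin (TCP) lies at the very end of the fingers, on their centre line; the grasp point (between the pads) lies 19 mm behind it (robot.tcp_to_grasp is the distance from the TCP to the grasp point, in m); x points along the fingers, y is the direction in which the jaws open and shut, and the axes are right-handed (so a half turn about x gives the same grasp; the last joint's range is limited). The gripper opens to 92 mm and grips with 3 to 60 N. Pads are 19 mm wide; open, the fingers measure 130 mm over their backs; the gripper's body (75 mm by 190 mm) begins 47 mm behind the grasp point.
Start: joints at [1.113, 0.342, 1.524, -0, 1.275, -0.146], TCP at [0.161, 0.5, 0.227] pointing down, gripper open.
Joint ranges: [-2.53, 2.53], [-0.77, 2.02], [0.04, 2.7], [-1, 4.14], [0.28, 2.66], [-3.11, 3.11]. Speed limits (rad/s): [2.57, 2.57, 3.14, 3.14, 3.14, 3.14].

### API

Orientations are given as [roll, pitch, yaw] about the fixed x, y, z axes, in that order (R = Rz(yaw) Ry(pitch) Rx(roll)).
In Python, from cell import robot gives the robot as it stands.
- The arm moves only by the tool move_arm, never from a script. Its argument "increments" is a list of rows, each a list of 4 numbers: the shift along the tool's x, y, z normalised to -1 to 1, where 1 is 40 cm, then the turn about the tool's x normalised to -1 to 1, where 1 is 60 degrees. In form: [[dx, dy, dz, twist], ...]. A call has 1 to 5 rows; each row is the pose to reach, as a shift and turn from the pose commanded when the call began, along the tool's axes at that moment; what a row does not reach only later rows make up. A row lasts 1/8 s, in which the tool goes at most 62.5 mm and 10.7 degrees, less where a joint would pass 70% of its speed; a pose out of reach is approached as far as the arm can. A call with a number of a shift or a turn outside -1 to 1 is refused whole. A call with a gripper value outside its range is refused whole. "gripper" is the closure, from 0 (fully open) to 1 (shut), set as the call begins (left out, the last holds). The fingers move at their own pace and stop on an object; "squeeze" is the grip in N (left out, the last holds). Time passes only in rows, so rows that repeat a pose let the fingers close. It gives the time, the measured TCP pose, the force and the opening at its end, in the units of the state.
- robot.observe(): the state, without advancing time (a new reading comes with each control period).
- robot.read_camera(name): name is "scene" or "top"; returns the picture (384x512x3 uint8, red, green, blue); there is no depth.
- robot.camera_params(name): a dict with "fx", "fy", "cx", "cy" (pixels), "R" (3x3) and "t" (3): a world point X has camera coordinates R X + t. Camera axes: x right, y down, z forward; pixel columns grow to the right and rows downward; lengths in m; the calibration is good to about 2 mm. A picture is of the moment at which its call begins. camera_params takes no time and is no camera call.
- robot.hand_in(): hands the job in, once; it reports no verdict.
The state is a dict: "time": time; "qpos": joint angles; "qvel": joint speeds; "joint_efforts": joint torques, N m; "tool_pos": TCP position; "tool_rot": TCP orientation; "contact_force": force on the tool from outside, world axes, zero at the start; "torque": the same for the moment, N m; "opening": finger opening in m.
Only numpy, scipy, OpenCV 4.12 (cv2) and the standard library are available. Lean on these libraries where they do the work, as an engineer would, in place of code of your own. Each camera call takes 0.05 s, during which the arm holds its last target.

### The job

First stand the rejected flask (red cap and red neck band) upright in the grey side bin and let go of it. Then seat the sound flask (green cap) in the blue sprung ring of the reader, press it straight down until the ring is fully down, and finish while still holding it pressed down there; do not let go. Leave the other bottles and the tape roll where they are.

Things in the scene. Friction and masses are not known exactly. Their poses are not given: they have to be found in the camera images.
- sound_flask_mid (a point): Centre, half-way up, of the sound glass flask: green screw cap, green neck band. It stands on a flat foot of 38 mm diameter, is 108 mm high, about 0.12 kg. Body: a ball of 64 mm diameter (centre 26 mm, top 55 mm above the foot); above it the straight neck and cap, 28 mm in diameter throughout, from 55 to 108 mm. This point is 54 mm above the foot, on the axis; z points up the neck.
- reject_flask_mid (a point): The same point of the rejected flask, identical in shape and size (108 mm high, neck and cap 28 mm in diameter from 55 to 108 mm above the foot, this point 54 mm above the foot) but with a red screw cap and a red band on the neck. Which of the two flasks stands at which place varies.
- reject_bin: Open grey side bin with a red plate on each outer side, fixed to the worktop: 130 x 130 mm outside, 55 mm high, walls and floor 5 mm thick. Origin: centre of its underside; x and y along its sides, z up.
- ring_seat (a point): Centre of the reader's blue sprung ring, level with the middle of its round bar. The ring is horizontal, of 8 mm round bar, 48 mm inner and 64 mm outer diameter; at rest this point is 46 mm above the worktop. A flask's ball rests in it with the flask's foot 3 mm below this point (the flask's half-way point 51 mm above it). The point goes down with the ring.
- cradle: The reader under the ring: a round grey base of 112 mm diameter, 10 mm thick, fixed to the worktop, with three thin upright guide posts 42 mm from the axis that end 60 mm above the worktop. Origin: centre of its underside, straight below the ring.
- ring (a joint): How far the ring is pressed down, in m: 0 at rest (up), 0.020 fully down at its stop. Springs push it up with 3.5 N at rest, rising by 0.35 N per mm to 10.5 N at the stop; the flask's own weight does not move it.
- media_bottle_s: Bystander: glass media bottle with orange cap, 66 mm in diameter, 113 mm high, loose. Origin: centre of its underside.
- blue_cap_bottle: Bystander: plastic bottle with blue cap, 51 mm in diameter, 96 mm high, loose. Origin: centre of its underside.
- tape_roll: Bystander: roll of green tape lying flat, 68 mm in diameter, 19 mm high, loose. Origin: centre of its underside.

How it is judged:
On the way, in this order (a step that is already met when the one before it is completed fails the run):
1. the red-capped flask stands upright in the bin, let go (x of reject_flask_mid in the frame of reject_bin between -0.06 and 0.06 m and y of reject_flask_mid in the frame of reject_bin between -0.06 and 0.06 m and z of reject_flask_mid in the frame of reject_bin between 0.05 and 0.068 m and angle between reject_flask_mid's own z axis and vertical below 0.2 rad and contact force between the fingers and reject_flask below 0.1 N), for 0.2 s.
2. the green-capped flask sits upright in the ring and the robot presses the ring fully down with it (horizontal distance between sound_flask_mid and ring_seat below 0.006 m and z of sound_flask_mid in the frame of ring_seat between 0.045 and 0.056 m and angle between sound_flask_mid's own z axis and vertical below 0.12 rad and value of joint ring above 0.017 m and contact force between sound_flask and ring above 5 N and contact force between the fingers and sound_flask above 2 N), for 0.3 s.
At the end, for the whole second after the job is handed in: Red-capped flask at rest in the bin, within 0.2 rad of upright, not touched; green-capped flask seated in the ring (6 mm off axis, 0.12 rad of upright at most), pressing it down over 17 of 20 mm with over 5 N, the fingers on the flask with over 2 N (all of step 1 and all of step 2 and linear speed of each of sound_flask, reject_flask below 0.02 m/s); the arm keeps its last pose, push and grip.
It fails at once if a bystander (orange-cap bottle, blue-cap bottle or tape roll) is moved more than 30 mm (distance of any of media_bottle_s, blue_cap_bottle, tape_roll from where it was at the start of the episode above 0.03 m).
It also fails if it takes over 54 s, if anything falls off the work surface, if the arm or the gripper's body presses on something with over 40 N, if the wrist force passes 120 N, or if a joint passes its speed limit or range.

## Working session

There is one attempt and no reset: what is moved stays moved. The work goes in short steps, Python scripts to look and compute and a tool call to move; the robot and the scene stay as the last step left them, time stands still between calls to the robot, and variables do not carry over. Pictures are saved under pics/ and viewed, and the job is handed in when it is done.

Besides the shell and the picture viewer there is one more tool, called after "Call:" as name([rows], argument=value, ...), one row to a line, values as JSON. move_arm: Moves the arm, as the interface text tells. Its arguments: {"type":"object","properties":{"increments":{"type":"array","items":{"type":"array","items":{"type":"number"}}},"gripper":{"type":"number"},"squeeze":{"type":"number"}},"required":["increments"]}

```bash
mkdir -p pics; ls; python3 - <<'E'
from cell import robot
import cv2, numpy as np
np.set_printoptions(precision=4,suppress=True)
print(robot.observe())
for n in ("scene","top"):
    im=robot.read_camera(n); cv2.imwrite(f"pics/{n}0.png",im[:,:,::-1]); print(n,robot.camera_params(n))
E
```

```text
pics
{'time': 0.0, 'qpos': array([ 1.113 ,  0.3427,  1.525 , -0.    ,  1.2754, -0.146 ]), 'qvel': array([ 0.0007,  0.0007,  0.0006,  0.0002,  0.0009, -0.0002]), 'joint_efforts': array([  0.0011, -43.1231, -24.4227,   0.0719,   0.0558,  -0.0002]), 'tool_pos': array([0.1608, 0.4993, 0.226 ]), 'tool_rot': array([-1.7109,  1.5692, -2.0227]), 'contact_force': array([ 0.245 ,  0.3014, -0.1256]), 'torque': array([-0.0096,  0.0201, -0.0292]), 'opening': 0.09203652261669082}
scene {'fx': 367.7198818727298, 'fy': 367.7198818727298, 'cx': 248.04161203141666, 'cy': 194.4394513592061, 'R': array([[ 0.5195, -0.8544, -0.0053],
       [-0.6185, -0.3718, -0.6922],
       [ 0.5895,  0.3629, -0.7216]]), 't': array([-0.2482,  0.4091,  0.7256])}
top {'fx': 402.549984690298, 'fy': 402.549984690298, 'cx': 245.60108826441416, 'cy': 189.26650307356746, 'R': array([[-0.0093, -0.9999,  0.0086],
       [-0.997 ,  0.0086, -0.0774],
       [ 0.0773, -0.0093, -0.997 ]]), 't': array([0.0347, 0.5657, 0.9712])}
```

View pics/scene0.png

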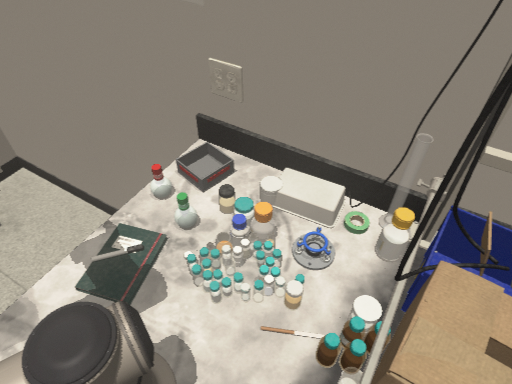

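View pics/top0.png

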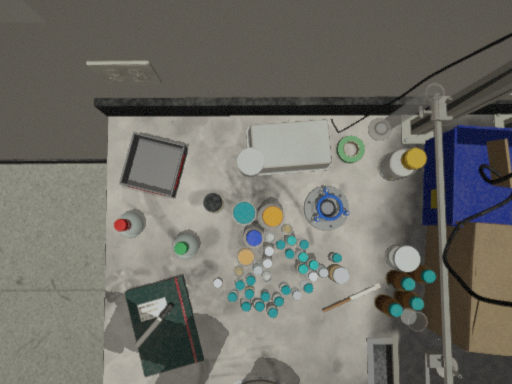

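The scene view has the red flask at about (158,183), the green flask at (184,212), the bin at (205,165) and the blue ring at (315,245). In the top view they are at (122,226), (182,247), (155,164) and (326,207). I'll enlarge the crops to measure.

```bash
python3 - <<'E'
import cv2, numpy as np
s=cv2.imread('pics/scene0.png'); t=cv2.imread('pics/top0.png')
a=cv2.resize(s[140:290,140:360],None,fx=3.6,fy=3.6,interpolation=cv2.INTER_CUBIC); cv2.imwrite('pics/s_crop.png',a)
a=cv2.resize(t[120:280,100:380],None,fx=2.8,fy=2.8,interpolation=cv2.INTER_CUBIC); cv2.imwrite('pics/t_crop.png',a)
E
```

```text
(no output)
```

View pics/s_crop.png

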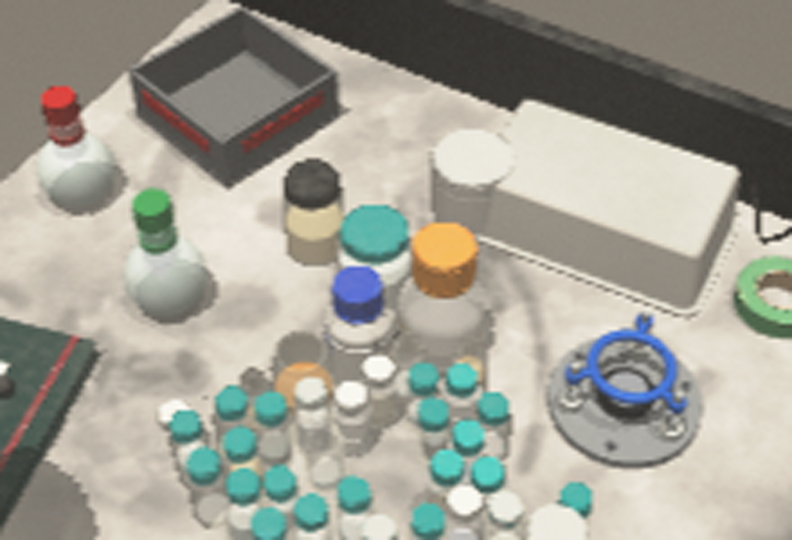

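View pics/t_crop.png

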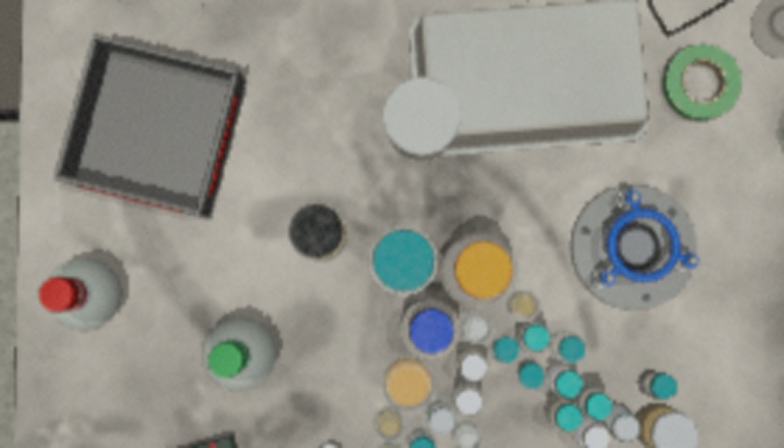

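```bash
cat > h.py <<'E'
import cv2, numpy as np
from cell import robot
np.set_printoptions(precision=4,suppress=True)
P={n:robot.camera_params(n) for n in ("scene","top")}
def ray(n,uv):
    p=P[n]; R=np.array(p['R']); t=np.array(p['t'])
    d=R.T@np.array([(uv[0]-p['cx'])/p['fx'],(uv[1]-p['cy'])/p['fy'],1.]); return -R.T@t,d/np.linalg.norm(d)
def proj(n,X):
    p=P[n]; c=np.array(p['R'])@np.asarray(X)+np.array(p['t']); return np.array([p['fx']*c[0]/c[2]+p['cx'],p['fy']*c[1]/c[2]+p['cy']])
def plane(n,uv,z):
    o,d=ray(n,uv); return o+d*(z-o[2])/d[2]
def tri(a,b):
    (o1,d1),(o2,d2)=ray("scene",a),ray("top",b)
    s=np.linalg.lstsq(np.c_[d1,-d2],o2-o1,rcond=None)[0]
    p,q=o1+s[0]*d1,o2+s[1]*d2; return (p+q)/2,np.linalg.norm(p-q)
def look(tag):
    r={}
    for n in ("scene","top"):
        im=robot.read_camera(n)[:,:,::-1].copy(); cv2.imwrite(f"pics/{n}{tag}.png",im); r[n]=im
    return r
HS={'red':[((0,150,60),(8,255,255)),((172,150,60),(180,255,255))],'green':[((48,130,50),(75,255,255))],'blue':[((105,150,80),(122,255,255))]}
def mask(im,c):
    h=cv2.cvtColor(im,cv2.COLOR_BGR2HSV); m=0
    for lo,hi in HS[c]: m=m|cv2.inRange(h,lo,hi)
    return m
def blobs(im,c,box=None,mina=12):
    m=mask(im,c)
    if box: k=np.zeros_like(m); x0,y0,x1,y1=box; k[y0:y1,x0:x1]=255; m=m&k
    n,l,s,c_=cv2.connectedComponentsWithStats(m)
    return [(tuple(c_[i].round(2)),s[i].tolist()) for i in range(1,n) if s[i][4]>=mina]
E
python3 - <<'E'
from h import *
im={n:cv2.imread(f'pics/{n}0.png') for n in P}
for c in HS:
    for n in im: print(c,n,blobs(im[n],c,(100,120,375,270)))
for n,b in (("scene",(285,225,340,260)),("top",(300,185,355,230))):
    m=mask(im[n],'blue'); k=np.zeros_like(m);k[b[1]:b[3],b[0]:b[2]]=m[b[1]:b[3],b[0]:b[2]]
    cs,h=cv2.findContours(k,cv2.RETR_CCOMP,cv2.CHAIN_APPROX_NONE)
    for q,hh in zip(cs,h[0]): 
        if len(q)>15: print(n,'hole' if hh[3]>=0 else 'outer',cv2.fitEllipse(q),len(q))
E
```

```text
red scene [((np.float64(155.76), np.float64(166.64)), [152, 164, 9, 6, 45])]
red top [((np.float64(179.37), np.float64(171.55)), [175, 154, 10, 35, 51]), ((np.float64(120.98), np.float64(224.5)), [115, 219, 13, 12, 124])]
green scene []
green top [((np.float64(180.68), np.float64(246.91)), [176, 242, 11, 11, 78])]
blue scene [((np.float64(315.14), np.float64(241.91)), [300, 230, 27, 22, 128])]
blue top [((np.float64(328.93), np.float64(206.63)), [317, 189, 29, 31, 197]), ((np.float64(254.18), np.float64(237.31)), [247, 231, 14, 14, 127])]
scene outer ((314.7845458984375, 241.1903533935547), (19.488622665405273, 24.666454315185547), 98.64112854003906) 72
scene hole ((314.92926025390625, 241.0343017578125), (16.31648826599121, 21.391633987426758), 102.36064147949219) 54
top outer ((329.3313903808594, 206.4531707763672), (24.727128982543945, 28.76078224182129), 144.63119506835938) 90
top hole ((329.6501159667969, 207.06446838378906), (21.135278701782227, 21.92573356628418), 164.2976837158203) 60
```

```bash
python3 - <<'E'
from h import *
import re
HS['red']=[((0,110,40),(10,255,255)),((170,110,40),(180,255,255))]; HS['green']=[((45,90,35),(80,255,255))]
im={n:cv2.imread(f'pics/{n}0.png') for n in P}
for c,bs,bt in (('red',(145,155,170,185),(110,212,140,240)),('green',(172,185,200,215),(168,235,200,265))):
    for n,b in (("scene",bs),("top",bt)): print(c,n,blobs(im[n],c,b,4))
r,e=tri((314.93,241.03),(329.65,207.06)); print('ring',r,e)
# bin rim corners
sc=np.array([(132,72),(240,8),(338,75),(231,160)])/3.6+140
tc=np.array([(57,178),(97,37),(246,69),(210,216)])/2.8+[100,120]
X=[]
for a,b in zip(sc,tc): p,e=tri(a,b); X.append(p); print('rim',p,e, plane('top',b,.055),plane('scene',a,.055))
X=np.array(X);print(X.mean(0),[np.linalg.norm(X[i]-X[i-1]) for i in range(4)])
E
```

```text
red scene [((np.float64(156.11), np.float64(168.84)), [151, 164, 11, 11, 96]), ((np.float64(158.56), np.float64(178.33)), [155, 177, 8, 3, 9])]
red top [((np.float64(120.64), np.float64(224.58)), [114, 219, 14, 12, 143])]
green scene [((np.float64(181.5), np.float64(196.05)), [177, 193, 10, 7, 58])]
green top [((np.float64(180.93), np.float64(247.52)), [175, 242, 13, 12, 132])]
ring [ 0.52   -0.1723  0.0475] 0.002350307344069041
rim [0.5813 0.3268 0.0519] 0.005072827240565649 [0.5796 0.328  0.055 ] [0.5798 0.3217 0.055 ]
rim [0.7016 0.2955 0.0533] 0.0011441333865248049 [0.7009 0.2955 0.055 ] [0.7001 0.2936 0.055 ]
rim [0.6725 0.1688 0.0509] 0.0014812883135949457 [0.6721 0.1677 0.055 ] [0.6681 0.1668 0.055 ]
rim [0.5486 0.1988 0.0371] 0.005242133020422681 [0.5461 0.198  0.055 ] [0.5361 0.1844 0.055 ]
[0.626  0.2475 0.0483] [np.float64(0.13293391196291343), np.float64(0.12425433835347902), np.float64(0.12997456600289836), np.float64(0.12812843544773858)]
```

```bash
python3 - <<'E'
from h import *
im={n:cv2.imread(f'pics/{n}0.png') for n in P}
for n,b in (("scene",(150,162,164,182)),("top",(112,217,130,233)),("scene",(175,190,192,212)),("top",(173,240,190,257))):
    c=im[n][b[1]:b[3],b[0]:b[2]].astype(int); d=(c[:,:,2]-c[:,:,1]) if b in ((150,162,164,182),(112,217,130,233)) else c[:,:,1]-c[:,:,2]
    print(n,b);print(d)
E
```

```text
scene (150, 162, 164, 182)
[[  8   8   9   9   8   8   9   8   8   7   7   8   8   7]
 [  9   8   8   8  13  18  17  18  18  14   9   9   7   9]
 [  9   8  12  36 116 151 149 151 151  93  14   8   8   8]
 [  8  13  80 151 151 149 150 149 151 150  91   8   9   8]
 [  9  76 151 151 150 149 149 149 150 150 116  24   7   7]
 [  8  77 150 151 150 151 152 149 149 145 105  20   8   9]
 [  7  69 146 150 150 150 149 149 148 118  57  24   8   8]
 [  9  26  91 127 144 148 139 123  89  43  46  34  10   8]
 [  8  15  54  65  58  57  57  55  52  49  46  40  14  10]
 [  8  11  39  67  68  55  57  55  52  49  48  44  17   7]
 [  8   7  20  54  58  57  58  53  52  47  45  39  19   6]
 [  8   8  19  54  58  57  55  51  52  48  47  42  24  13]
 [  7   9   6  32  54  54  54  51  47  45  37  26  24  16]
 [  8   8   9  30  45  36  40  36  31  27  24  26  32  17]
 [  8   8   9  29  43  28  27  25  26  27  26  30  37  24]
 [  8   8   8  28  56  44  28  26  28  28  33  39  44   6]
 [  8   7   9  15  49  68  53  41  55  73  54  43  31   8]
 [  8   8   5  -2   6  47  47  48  52  49  42  29  11  -2]
 [  8   6  
[... 3167 characters left out ...]
 5  7 26 55 78 80 82 85 80 83 80 73 50 41 35 17  7]
 [ 4 11 48 78 82 81 84 81 83 81 81 82 72 48 34 27  8]
 [ 6 25 69 84 85 83 82 82 80 83 82 80 81 59 35 25 10]
 [ 8 38 75 83 82 84 85 82 82 81 83 79 79 65 35 25 13]
 [ 8 45 78 81 81 83 80 81 82 83 83 81 79 64 40 33 13]
 [ 8 42 75 83 83 82 83 83 81 81 81 83 81 58 39 38  9]
 [ 6 32 73 82 82 80 82 81 83 80 83 80 78 58 33 20 10]
 [ 2 17 58 78 79 84 78 84 81 82 81 81 68 37 16  6  8]
 [ 0  6 29 60 79 82 83 84 82 82 79 74 42 15  7  7  6]
 [-4  4  9 27 57 74 77 77 80 74 63 40 21  7  7  7  8]
 [-3 -1  3  9 27 39 47 53 52 34 26 10  9  6  8  8  8]
 [-3 -3 -2  2  8  9 10 18 18 10 10  7  7  8  6  7  5]
 [-4 -4 -3  0  5  6  4  8  6  7  5  4  6  7  5  6  5]]
```

```bash
cat >> h.py <<'E'
def disc(im,c,b,th):
    """bright top-face of a cap: centroid of (R-G) or (G-R) > th in box"""
    f=im.astype(int); d=f[:,:,2]-f[:,:,1]
    if c=='green': d=-d
    m=np.zeros(d.shape,np.uint8); m[b[1]:b[3],b[0]:b[2]]=(d>th)[b[1]:b[3],b[0]:b[2]]
    n,l,s,ce=cv2.connectedComponentsWithStats(m); i=1+np.argmax(s[1:,4]); return ce[i],int(s[i,4])
E
python3 - <<'E'
from h import *
im={n:cv2.imread(f'pics/{n}0.png') for n in P}
for c,bs,bt,ts,tt in (('red',(148,160,168,182),(110,215,132,235),85,85),('green',(173,188,194,214),(172,238,192,258),50,50)):
    a=disc(im['scene'],c,bs,ts); b=disc(im['top'],c,bt,tt); p,e=tri(a[0],b[0])
    print(c,a,b,p,e,plane('scene',a[0],.108),plane('top',b[0],.108))
E
```

```text
red (array([155.9149, 166.5532]), 47) (array([119.7273, 224.7545]), 110) [0.4832 0.3111 0.107 ] 0.002876582716521555 [0.483  0.3088 0.108 ] [0.4823 0.312  0.108 ]
green (array([181.5167, 195.9   ]), 60) (array([180.359 , 248.0171]), 117) [0.4301 0.1761 0.1067] 0.0020914549815301406 [0.4297 0.1742 0.108 ] [0.4295 0.1768 0.108 ]
```

```bash
cat >> h.py <<'E'
from scipy.spatial.transform import Rotation as Ro
def toinc(target):
    s=robot.observe(); R=Ro.from_euler('xyz',s['tool_rot']).as_matrix()
    d=R.T@(np.asarray(target)-s['tool_pos'])
    print('t',s['time'],'pos',s['tool_pos'],'x',R[:,0],'y',R[:,1],'z',R[:,2],'open',s['opening'],'F',s['contact_force'])
    print('inc/0.4:',d/0.4,'dist',np.linalg.norm(d))
E
python3 - <<'E'
from h import *
toinc((0.483,0.311,0.227))
print(plane('scene',(314.93,241.03),.046),plane('top',(329.65,207.06),.046))
print('vial',plane('top',(213,203),.07),'orange',plane('top',(272,215),.113),plane('top',(254,238),.096))
E
```

```text
t 0.1 pos [0.1609 0.4994 0.2261] x [-0.0006 -0.0012 -1.    ] y [ 0.3067  0.9518 -0.0014] z [ 0.9518 -0.3067 -0.0002] open 0.0917799351108086 F [-1.6961 -0.0488 -0.7416]
inc/0.4: [-0.0021 -0.2012  0.911 ] dist 0.37317643755157237
[ 0.5219 -0.173   0.046 ] [ 0.5195 -0.1716  0.046 ]
vial [0.5307 0.1067 0.07  ] orange [ 0.5009 -0.0278  0.113 ] [0.4496 0.0124 0.096 ]
```

Call:
move_arm([
  [0,-0.034,0.152,0],
  [0,-0.067,0.304,0],
  [0,-0.101,0.456,0],
  [0,-0.134,0.607,0],
  [0,-0.168,0.76,0],
], gripper=0)

```text
time: 0.72
tool_pos: [0.431, 0.3413, 0.2265]
tool_rot: [-2.811, 1.57, -3.123]
contact_force: [0.1, 1.0, 0.5]
opening: 0.0917
```

```bash
python3 -c "
from h import *
toinc((0.483,0.311,0.227))"
```

```text
t 0.725 pos [0.431  0.3413 0.2265] x [-0.0005 -0.     -1.    ] y [ 0.3068  0.9518 -0.0001] z [ 0.9518 -0.3068 -0.0004] open 0.09171269681857673 F [0.0727 0.9541 0.5146]
inc/0.4: [-0.0014 -0.0322  0.1469] dist 0.06017325109293231
```

Call:
move_arm([
  [0,-0.032,0.147,0],
  [0,-0.032,0.147,0],
  [0,-0.032,0.147,0],
])

```text
time: 1.1
tool_pos: [0.4811, 0.3123, 0.2261]
tool_rot: [-2.699, 1.569, -3.011]
contact_force: [-0.4, 0.4, 0.1]
opening: 0.0918
```

```bash
python3 - <<'E'
from h import *
toinc((0.483,0.311,0.071))
im=look('1')
for n,b in (("scene",(80,80,280,230)),("top",(60,150,260,300))):
    cv2.imwrite(f'pics/{n}1c.png',cv2.resize(im[n][b[1]:b[3],b[0]:b[2]],None,fx=3.9,fy=3.9))
E
```

```text
t 1.1 pos [0.4811 0.3123 0.2261] x [-0.0016 -0.0002 -1.    ] y [ 0.3074  0.9516 -0.0007] z [ 0.9516 -0.3074 -0.0014] open 0.09182980590524045 F [-0.3755  0.3585  0.1025]
inc/0.4: [ 0.3878 -0.0013  0.006 ] dist 0.15515882747624304
```

View pics/scene1c.png

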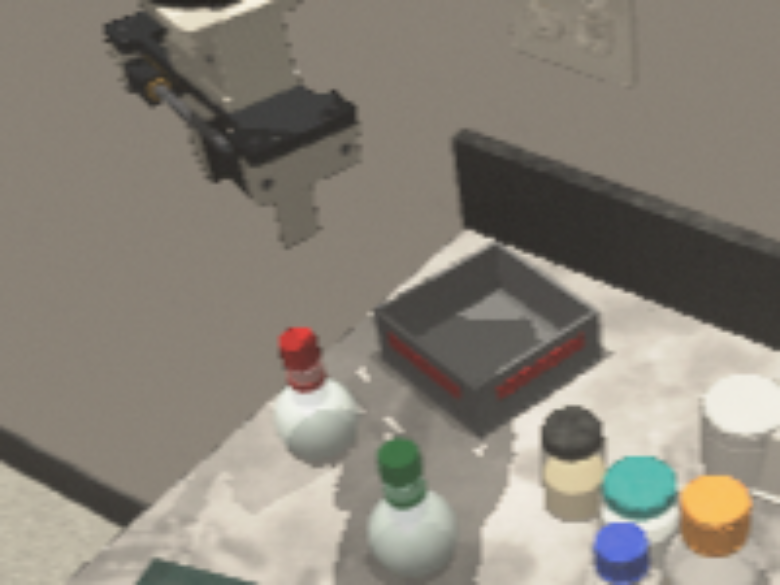

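View pics/top1c.png

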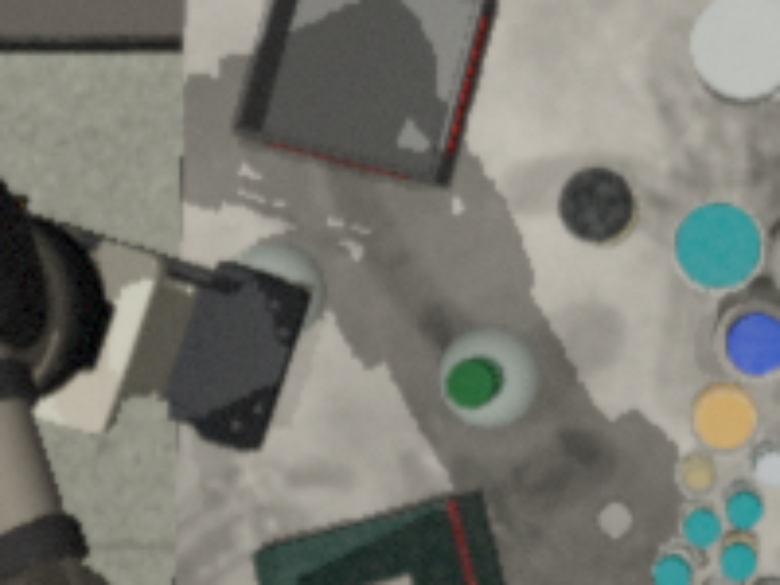

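```bash
python3 - <<'E'
from h import *
c=np.array((0.4811,0.3123,0.2261)); y=np.array([ 0.3074,0.9516,0])
for k in (-.055,0,.055):
    print(k,proj('scene',c+k*y),(proj('scene',c+k*y)-[80,80])*3.9,(proj('top',c+k*y)-[60,150])*3.9)
E
```

```text
-0.055 [156.9928 142.6078] [300.2718 244.1703] [265.3867 329.7082]
0 [145.9677 132.706 ] [257.2739 205.5533] [160.2297 296.5007]
0.055 [135.5887 123.3845] [216.7961 169.1996] [ 55.2941 263.3631]
```

The finger tip in the scene crop at (300,244) is where it projects from the measured pose, so the frames agree. Next I go down over the red neck.

Call:
move_arm([
  [0.13,0,0.006,0],
  [0.26,0,0.006,0],
  [0.35,0,0.006,0],
  [0.393,0,0.006,0],
  [0.393,0,0.006,0],
])

```text
time: 1.82
tool_pos: [0.4821, 0.3123, 0.0685]
tool_rot: [-2.451, 1.568, -2.761]
contact_force: [0.3, 0.3, -0.1]
opening: 0.0917
```

```bash
python3 - <<'E'
from h import *
toinc((0.483,0.311,0.069))
im=look('2')
a=[]
for n,b in (("scene",(100,110,200,220)),("top",(60,170,180,280))):
    a.append(cv2.resize(im[n][b[1]:b[3],b[0]:b[2]],(390,400)))
cv2.imwrite('pics/2c.png',np.hstack(a))
E
```

```text
t 1.825 pos [0.4821 0.3123 0.0685] x [-0.0027 -0.0011 -1.    ] y [ 0.3049  0.9524 -0.0018] z [ 0.9524 -0.3049 -0.0022] open 0.091688159616911 F [ 0.3411  0.2614 -0.1221]
inc/0.4: [-0.0012 -0.0024  0.0031] dist 0.0016231086568396296
```

View pics/2c.png

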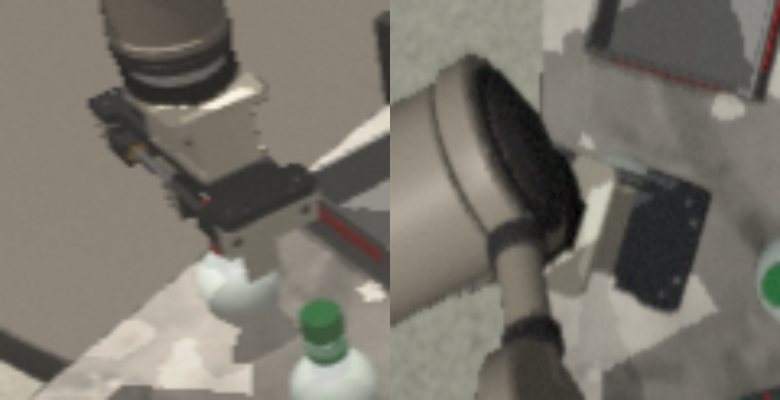

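The near finger stands in front of the red neck, with a bit of red showing at crop (210,250). It is around the neck, so I close.

Call:
move_arm([
  [0,0,0,0],
  [0,0,0,0],
  [0,0,0,0],
  [0,0,0,0],
  [0,0,0,0],
], gripper=1, squeeze=25)

```text
time: 2.55
tool_pos: [0.4839, 0.3116, 0.0695]
tool_rot: [2.401, 1.571, 2.089]
contact_force: [0.7, 0.3, -0.3]
opening: 0.0464
```

Call:
move_arm([
  [0,0,0,0],
  [0,0,0,0],
  [0,0,0,0],
  [0,0,0,0],
  [0,0,0,0],
])

```text
time: 3.18
tool_pos: [0.4839, 0.3116, 0.0695]
tool_rot: [-2.894, 1.571, 3.078]
contact_force: [1.2, 0.2, -1.5]
opening: 0.0276
```

The opening is 27.6 mm, which matches the neck. I lift.

Call:
move_arm([
  [-0.05,0,0,0],
  [-0.15,0,0,0],
  [-0.27,0,0,0],
  [-0.27,0,0,0],
])

```text
time: 3.68
tool_pos: [0.4858, 0.3126, 0.1815]
tool_rot: [0.757, 1.563, 0.446]
contact_force: [-0.5, -0.3, -1.8]
opening: 0.0273
```

```bash
python3 - <<'E'
from h import *
toinc((0.626,0.2475,0.177))
im=look('3')
a=[]
for n,b in (("scene",(100,80,250,230)),("top",(60,120,210,270))):
    a.append(cv2.resize(im[n][b[1]:b[3],b[0]:b[2]],(400,400)))
cv2.imwrite('pics/3c.png',np.hstack(a))
E
```

```text
t 3.675 pos [0.4858 0.3126 0.1815] x [ 0.0073  0.0035 -1.    ] y [0.3067 0.9518 0.0056] z [ 0.9518 -0.3067  0.0059] open 0.027307118172441084 F [-0.4548 -0.2984 -1.754 ]
inc/0.4: [ 0.0133 -0.0474  0.3834] dist 0.15461009867702133
```

View pics/3c.png

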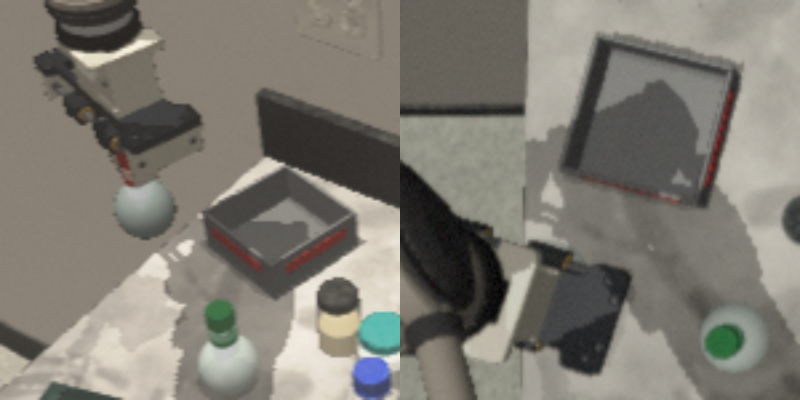

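The flask hangs upright at crop (143,205), with −1.8 N on the tool. Next I move over the bin.

Call:
move_arm([
  [0,-0.012,0.1,0],
  [0,-0.025,0.21,0],
  [0,-0.038,0.32,0],
  [0,-0.047,0.383,0],
  [0,-0.047,0.383,0],
])

```text
time: 4.4
tool_pos: [0.6244, 0.2451, 0.1745]
tool_rot: [-2.519, 1.567, -2.833]
contact_force: [-0.6, 1.0, -1.3]
opening: 0.0276
```

```bash
python3 - <<'E'
from h import *
toinc((0.626,0.2475,0.0765))
im=look('4')
a=[]
for n,b in (("scene",(100,80,250,230)),("top",(80,100,230,250))):
    a.append(cv2.resize(im[n][b[1]:b[3],b[0]:b[2]],(400,400)))
cv2.imwrite('pics/4c.png',np.hstack(a))
E
```

```text
t 4.4 pos [0.6244 0.2451 0.1745] x [-0.0039 -0.0013 -1.    ] y [ 0.309   0.9511 -0.0024] z [ 0.9511 -0.309  -0.0033] open 0.027646953704820287 F [-0.6079  0.9675 -1.3188]
inc/0.4: [0.2449 0.0076 0.0028] dist 0.09800278047048877
```

View pics/4c.png

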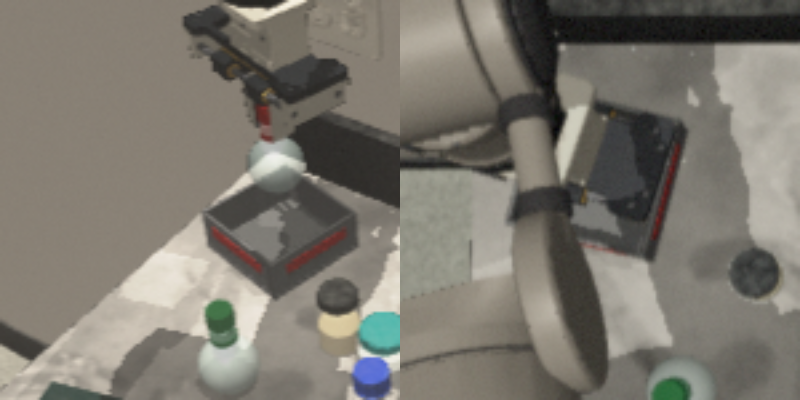

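The flask is held over the bin at crop (277,165). I lower it.

Call:
move_arm([
  [0.06,0.004,0.003,0],
  [0.13,0.006,0.003,0],
  [0.2,0.006,0.003,0],
  [0.238,0.006,0.003,0],
  [0.247,0.006,0.003,0],
])

```text
time: 5.12
tool_pos: [0.6249, 0.249, 0.0778]
tool_rot: [-2.633, 1.569, -2.944]
contact_force: [-0.2, -0.8, -2.1]
opening: 0.0274
```

Call:
move_arm([
  [0,0,0,0],
  [0,0,0,0],
])

```text
time: 5.38
tool_pos: [0.6265, 0.2489, 0.08]
tool_rot: [0.611, 1.569, 0.299]
contact_force: [-0.4, 0.3, -1.3]
opening: 0.0273
```

```bash
python3 - <<'E'
from h import *
toinc((0.626,0.2475,0.0745))
E
```

```text
t 5.375 pos [0.6265 0.2489 0.08  ] x [ 0.0021  0.0006 -1.    ] y [0.3067 0.9518 0.0012] z [ 0.9518 -0.3067  0.0018] open 0.02730442429294149 F [-0.4221  0.346  -1.3242]
inc/0.4: [ 0.0138 -0.0037 -0.0001] dist 0.005710637811974823
```

Call:
move_arm([
  [0.006,0,0,0],
  [0.012,0,0,0],
  [0.012,0,0,0],
])

```text
time: 5.75
tool_pos: [0.6262, 0.2488, 0.0744]
tool_rot: [0.736, 1.57, 0.424]
contact_force: [-0.1, 0.5, 1.1]
opening: 0.0274
```

```bash
python3 - <<'E'
from h import *
toinc((0.626,0.2475,0.0745))
E
```

```text
t 5.75 pos [0.6262 0.2488 0.0744] x [ 0.001   0.0005 -1.    ] y [0.3068 0.9518 0.0008] z [ 0.9518 -0.3068  0.0008] open 0.027427281644825774 F [-0.0632  0.5433  1.1425]
inc/0.4: [-0.0002 -0.0033  0.0006] dist 0.0013269916660318371
```

The force changed sign (+1.1 N) at the expected height, so the foot is on the bin floor. I release.

Call:
move_arm([
  [0,0,0,0],
  [0,0,0,0],
  [0,0,0,0],
  [0,0,0,0],
  [0,0,0,0],
], gripper=0)

```text
time: 6.38
tool_pos: [0.6259, 0.2487, 0.0739]
tool_rot: [1.251, 1.571, 0.939]
contact_force: [-0.5, -1.2, -0.5]
opening: 0.073
```

Call:
move_arm([
  [0,0,0,0],
  [0,0,0,0],
  [0,0,0,0],
])

```text
time: 6.75
tool_pos: [0.6259, 0.2487, 0.074]
tool_rot: [1.283, 1.571, 0.972]
contact_force: [0.2, 0.1, 0.6]
opening: 0.0916
```

Call:
move_arm([
  [-0.1,0,0,0],
  [-0.22,0,0,0],
  [-0.34,0,0,0],
  [-0.36,0,0,0],
])

```text
time: 7.25
tool_pos: [0.6274, 0.2491, 0.2226]
tool_rot: [0.59, 1.563, 0.279]
contact_force: [-0.2, -0.5, 0.3]
opening: 0.0917
```

```bash
python3 - <<'E'
from h import *
toinc((0.430,0.1755,0.217))
im=look('5')
a=[]
for n,b in (("scene",(100,80,250,230)),("top",(80,120,230,270))):
    a.append(cv2.resize(im[n][b[1]:b[3],b[0]:b[2]],(400,400)))
cv2.imwrite('pics/5c.png',np.hstack(a))
E
```

```text
t 7.25 pos [0.6274 0.2491 0.2226] x [ 0.0076  0.0022 -1.    ] y [0.3068 0.9518 0.0044] z [ 0.9518 -0.3068  0.0065] open 0.09171870391348852 F [-0.1686 -0.5008  0.2767]
inc/0.4: [ 0.0098 -0.3266 -0.4133] dist 0.21075593898384637
```

View pics/5c.png

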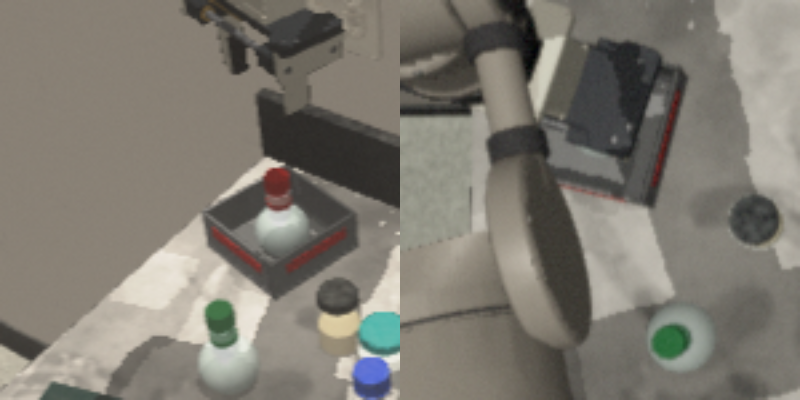

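The red flask stands upright in the bin at crop (280,215). Next I go over the green flask.

Call:
move_arm([
  [0,-0.08,-0.1,0],
  [0,-0.16,-0.2,0],
  [0,-0.24,-0.3,0],
  [0,-0.3266,-0.413,0],
  [0,-0.3266,-0.413,0],
])

```text
time: 7.98
tool_pos: [0.4234, 0.1738, 0.2159]
tool_rot: [-2.613, 1.564, -2.925]
contact_force: [0.3, 0.5, 1.0]
opening: 0.0916
```

```bash
python3 - <<'E'
from h import *
toinc((0.430,0.1755,0.069))
im=look('6')
a=[]
for n,b in (("scene",(110,80,260,230)),("top",(90,130,240,280))):
    a.append(cv2.resize(im[n][b[1]:b[3],b[0]:b[2]],(400,400)))
cv2.imwrite('pics/6c.png',np.hstack(a))
E
```

```text
t 7.975 pos [0.4234 0.1738 0.2159] x [-0.0069 -0.0015 -1.    ] y [ 0.3068  0.9518 -0.0035] z [ 0.9518 -0.3068 -0.0061] open 0.09158772427037737 F [0.3466 0.4593 1.0238]
inc/0.4: [0.3671 0.0104 0.0165] dist 0.1470447058210942
```

View pics/6c.png

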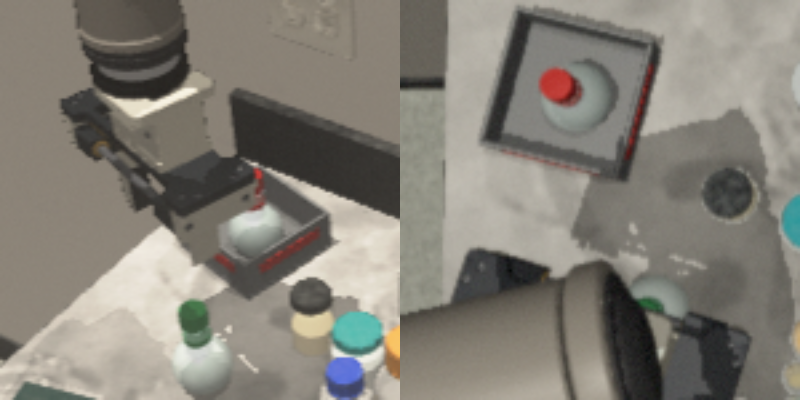

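Call:
move_arm([
  [0.05,0.01,0.01,0],
  [0.15,0.01,0.01,0],
  [0.22,0.01,0.01,0],
  [0.22,0.01,0.01,0],
])

```text
time: 8.57
tool_pos: [0.4333, 0.1775, 0.1276]
tool_rot: [-2.625, 1.566, -2.936]
contact_force: [-0.3, 0.6, -0.9]
opening: 0.092
```

```bash
python3 -c "
from h import *
toinc((0.430,0.1755,0.069))"
```

```text
t 8.575 pos [0.4333 0.1775 0.1276] x [-0.0049 -0.001  -1.    ] y [ 0.3069  0.9518 -0.0025] z [ 0.9517 -0.3069 -0.0043] open 0.0920100997771913 F [-0.3333  0.6169 -0.8865]
inc/0.4: [ 0.1466 -0.0069 -0.0056] dist 0.05874705860575417
```

Call:
move_arm([
  [0.06,-0.006,-0.006,0],
  [0.12,-0.006,-0.006,0],
  [0.147,-0.006,-0.006,0],
  [0.147,-0.006,-0.006,0],
  [0.147,-0.006,-0.006,0],
])

```text
time: 9.2
tool_pos: [0.4314, 0.1763, 0.072]
tool_rot: [0.578, 1.569, 0.266]
contact_force: [0.9, -0.8, 0.5]
opening: 0.0917
```

Call:
move_arm([
  [0,0,0,0],
  [0,0,0,0],
  [0,0,0,0],
  [0,0,0,0],
  [0,0,0,0],
], gripper=1, squeeze=40)

```text
time: 9.82
tool_pos: [0.4305, 0.1761, 0.0711]
tool_rot: [1.66, 1.571, 1.348]
contact_force: [0.0, -0.6, -0.1]
opening: 0.0463
```

Call:
move_arm([
  [0,0,0,0],
  [0,0,0,0],
  [0,0,0,0],
  [0,0,0,0],
  [0,0,0,0],
])

```text
time: 10.45
tool_pos: [0.4305, 0.176, 0.0711]
tool_rot: [2.744, 1.571, 2.432]
contact_force: [-0.4, -0.6, -1.3]
opening: 0.0272
```

```bash
python3 -c "
from h import *
toinc((0.430,0.1755,0.069))"
```

```text
t 10.45 pos [0.4305 0.176  0.0711] x [-0.0001  0.0001 -1.    ] y [0.3068 0.9518 0.    ] z [ 0.9518 -0.3068 -0.0001] open 0.027202189243464955 F [-0.3509 -0.5604 -1.2793]
inc/0.4: [ 0.0052 -0.0017 -0.0008] dist 0.0022092863553675227
```

Call:
move_arm([
  [-0.06,0,0,0],
  [-0.18,0,0,0],
  [-0.3,0,0,0],
  [-0.42,0,0,0],
  [-0.42,0,0,0],
])

```text
time: 11.08
tool_pos: [0.4323, 0.1765, 0.2427]
tool_rot: [0.546, 1.563, 0.234]
contact_force: [-0.6, 0.2, -1.2]
opening: 0.0272
```

```bash
python3 -c "
from h import *
toinc((0.520,-0.172,0.240))"
```

```text
t 11.075 pos [0.4323 0.1765 0.2427] x [ 0.0078  0.0019 -1.    ] y [0.3067 0.9518 0.0042] z [ 0.9518 -0.3067  0.0068] open 0.02721407050963916 F [-0.6338  0.1643 -1.2158]
inc/0.4: [ 0.0067 -0.762   0.4758] dist 0.35935506406831674
```

Call:
move_arm([
  [0,-0.09,0.056,0],
  [0,-0.19,0.119,0],
  [0,-0.3,0.187,0],
  [0,-0.42,0.262,0],
  [0,-0.54,0.337,0],
])

```text
time: 11.7
tool_pos: [0.4922, -0.0725, 0.2378]
tool_rot: [3.031, 1.569, 2.72]
contact_force: [1.0, -0.0, -1.0]
opening: 0.0278
```

```bash
python3 -c "
from h import *
toinc((0.520,-0.172,0.240))"
```

```text
t 11.7 pos [ 0.4922 -0.0725  0.2378] x [-0.0019  0.0008 -1.    ] y [0.3066 0.9518 0.0002] z [ 0.9518 -0.3066 -0.002 ] open 0.027842299288492623 F [ 0.9545 -0.0258 -0.9547]
inc/0.4: [-0.0058 -0.2155  0.1424] dist 0.10335292294307967
```

Call:
move_arm([
  [0,-0.09,0.06,0],
  [0,-0.17,0.112,0],
  [0,-0.215,0.142,0],
  [0,-0.215,0.142,0],
  [0,-0.215,0.142,0],
])

```text
time: 12.32
tool_pos: [0.5199, -0.169, 0.2387]
tool_rot: [2.564, 1.569, 2.253]
contact_force: [0.4, -0.4, -0.8]
opening: 0.0276
```

```bash
python3 - <<'E'
from h import *
toinc((0.520,-0.172,0.140))
im=look('7')
a=[]
for n,b in (("scene",(240,130,390,280)),("top",(250,130,400,280))):
    a.append(cv2.resize(im[n][b[1]:b[3],b[0]:b[2]],(400,400)))
cv2.imwrite('pics/7c.png',np.hstack(a))
E
```

```text
t 12.325 pos [ 0.5199 -0.169   0.2387] x [-0.0009  0.0011 -1.    ] y [0.3061 0.952  0.0008] z [ 0.952  -0.3061 -0.0012] open 0.027625875689067048 F [ 0.3666 -0.3678 -0.7695]
inc/0.4: [ 0.2467 -0.0073  0.0028] dist 0.09874622237541997
```

View pics/7c.png

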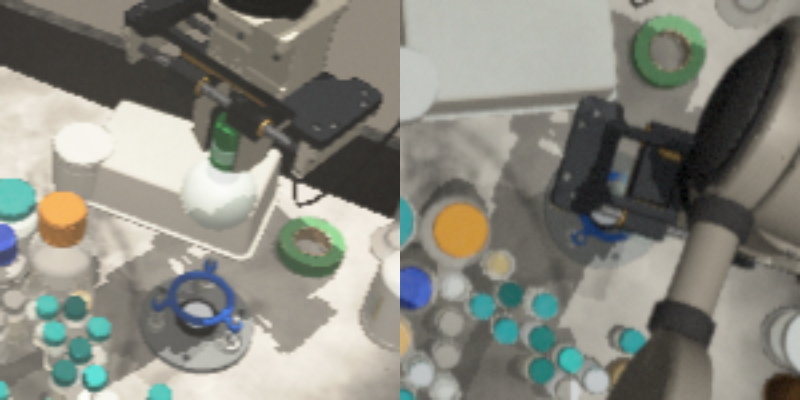

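```bash
python3 - <<'E'
from h import *
for z in (.1676,.1936,.245): 
    q=proj('scene',(0.5199,-0.169,z)); print(z,q,(q-[240,130])/.375)
im=cv2.imread('pics/scene7.png'); b=(295,170,350,225)
g=cv2.resize(im[b[1]:b[3],b[0]:b[2]],None,fx=10,fy=10,interpolation=cv2.INTER_CUBIC)
cv2.imwrite('pics/7d.png',g)
E
```

```text
0.1676 [319.6142 209.3147] [212.3045 211.5057]
0.1936 [321.1689 201.6863] [216.4504 191.1635]
0.245 [324.4586 185.5447] [225.223  148.1191]
```

View pics/7d.png

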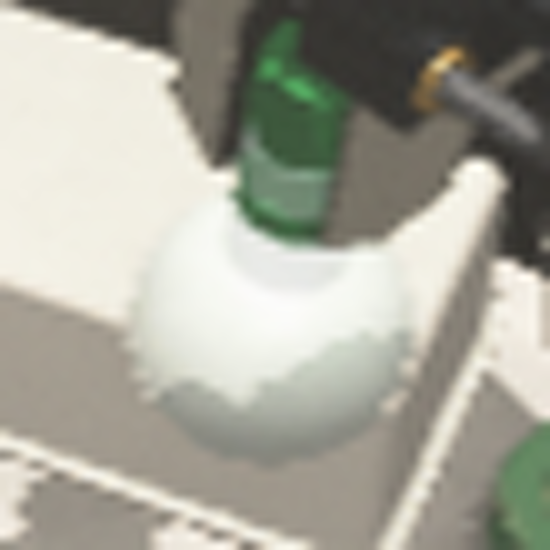

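```bash
python3 - <<'E'
from h import *
print(plane('scene',(313.8,240.2),.046), plane('scene',(314.93,241.03),.046))
print(plane('scene',(322.3,202.5),.1936))
E
```

```text
[ 0.5229 -0.1694  0.046 ] [ 0.5219 -0.173   0.046 ]
[ 0.5189 -0.1722  0.1936]
```

Call:
move_arm([
  [0.08,-0.005,0.004,0],
  [0.17,-0.005,0.004,0],
  [0.25,-0.005,0.004,0],
  [0.284,-0.005,0.004,0],
  [0.284,-0.005,0.004,0],
])

```text
time: 13.05
tool_pos: [0.5211, -0.1719, 0.1254]
tool_rot: [2.832, 1.57, 2.521]
contact_force: [0.2, -0.5, 0.1]
opening: 0.0274
```

Call:
move_arm([
  [0,0,0,0],
  [0,0,0,0],
])

```text
time: 13.3
tool_pos: [0.5219, -0.1728, 0.1268]
tool_rot: [-0.105, 1.568, -0.417]
contact_force: [-0.0, 1.0, -1.3]
opening: 0.0273
```

```bash
python3 - <<'E'
from h import *
toinc((0.5205,-0.1712,0.114))
im=look('8')
a=[]
for n,b in (("scene",(285,195,345,255)),("top",(290,170,350,230))):
    a.append(cv2.resize(im[n][b[1]:b[3],b[0]:b[2]],(400,400),interpolation=cv2.INTER_CUBIC))
cv2.imwrite('pics/8c.png',np.hstack(a))
E
```

```text
t 13.3 pos [ 0.5219 -0.1728  0.1268] x [ 0.0022 -0.001  -1.    ] y [ 0.3067  0.9518 -0.0003] z [ 0.9518 -0.3067  0.0024] open 0.02729007393034617 F [-0.0424  1.0376 -1.3074]
inc/0.4: [ 0.0319  0.0028 -0.0046] dist 0.012956689266461695
```

View pics/8c.png

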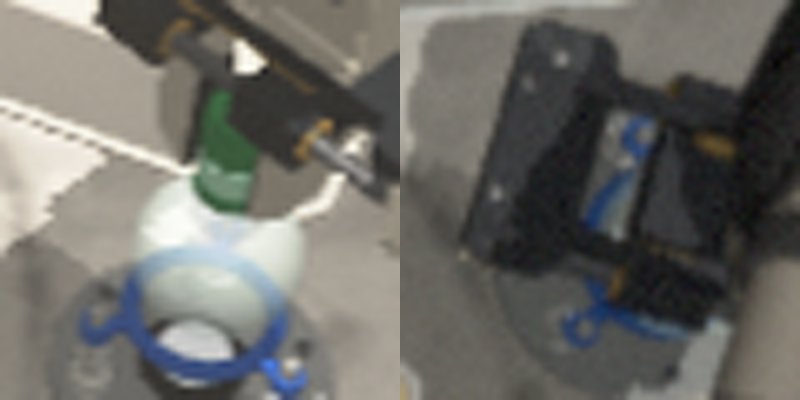

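In the scene crop the ball (centre about (218,245)) stands over the ring (centre about (206,310)). The offset is what height alone would give, so they agree within about 1 px. I lower it gently and watch the forces.

Call:
move_arm([
  [0.008,0,-0.002,0],
  [0.016,0,-0.002,0],
  [0.024,0,-0.002,0],
  [0.03,0,-0.002,0],
  [0.03,0,-0.002,0],
])

```text
time: 14.02
tool_pos: [0.5208, -0.1724, 0.1137]
tool_rot: [0.211, 1.57, -0.101]
contact_force: [0.5, -0.0, 1.6]
opening: 0.0271
```

```bash
python3 - <<'E'
from h import *
toinc((0.5205,-0.1712,0.114))
E
```

```text
t 14.025 pos [ 0.5208 -0.1724  0.1137] x [ 0.0009 -0.0001 -1.    ] y [0.3068 0.9518 0.0002] z [ 0.9518 -0.3068  0.0009] open 0.027143191596494996 F [ 0.5011 -0.0423  1.5541]
inc/0.4: [-0.0008  0.0025 -0.0016] dist 0.0012504160969724113
```

Contact starts at the predicted height (0.114), with almost no side force. Next I press.

Call:
move_arm([
  [0.006,0,0,0],
  [0.012,0,0,0],
  [0.018,0,0,0],
  [0.024,0,0,0],
  [0.03,0,0,0],
], squeeze=60)

```text
time: 14.65
tool_pos: [0.5208, -0.1724, 0.1018]
tool_rot: [0.114, 1.57, -0.198]
contact_force: [2.0, 1.5, 6.2]
opening: 0.0269
```

```bash
python3 - <<'E'
from h import *
toinc((0.5205,-0.1712,0.094))
im=look('9')
a=[]
for n,b in (("scene",(285,195,345,255)),("top",(290,170,350,230))):
    a.append(cv2.resize(im[n][b[1]:b[3],b[0]:b[2]],(400,400),interpolation=cv2.INTER_CUBIC))
cv2.imwrite('pics/9c.png',np.hstack(a))
E
```

```text
t 14.65 pos [ 0.5208 -0.1724  0.1018] x [ 0.0011 -0.0002 -1.    ] y [0.3068 0.9518 0.0001] z [ 0.9518 -0.3068  0.0012] open 0.02693598411326983 F [1.9534 1.5046 6.2478]
inc/0.4: [ 0.0194  0.0026 -0.0018] dist 0.007858266982713656
```

View pics/9c.png

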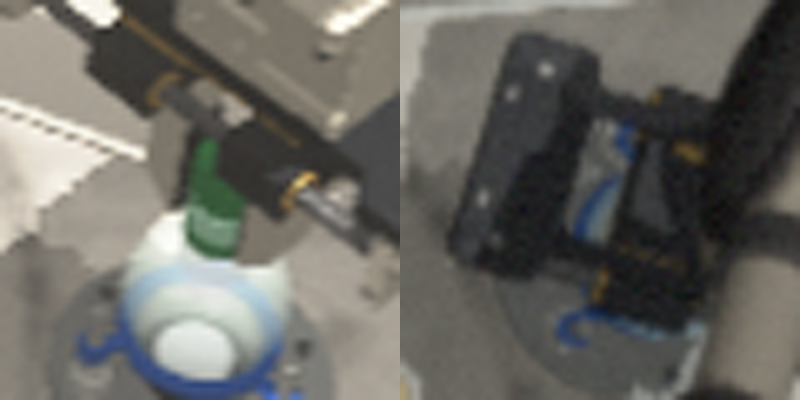

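At 12 mm down the tool reads 6.2 N (spring minus flask weight predicts about 6.5 N). The flask isn't slipping, so I continue.

Call:
move_arm([
  [0.006,0.0015,0.001,0],
  [0.012,0.0015,0.001,0],
  [0.018,0.0015,0.001,0],
  [0.02,0.0015,0.001,0],
  [0.02,0.0015,0.001,0],
])

```text
time: 15.38
tool_pos: [0.5211, -0.1723, 0.0941]
tool_rot: [-0.576, 1.57, -0.888]
contact_force: [-0.3, 1.1, 8.3]
opening: 0.0271
```

```bash
python3 - <<'E'
from h import *
toinc((0.5205,-0.1712,0.094))
E
```

```text
t 15.375 pos [ 0.5211 -0.1723  0.0941] x [ 0.0007 -0.0008 -1.    ] y [ 0.3067  0.9518 -0.0006] z [ 0.9518 -0.3067  0.0009] open 0.027131760723933265 F [-0.2943  1.0676  8.2861]
inc/0.4: [ 0.0002  0.0021 -0.0023] dist 0.0012569168185754959
```

Call:
move_arm([
  [0.002,0.001,0,0],
  [0.004,0.001,0,0],
  [0.005,0.001,0,0],
  [0.005,0.001,0,0],
])

```text
time: 15.88
tool_pos: [0.5215, -0.1723, 0.0935]
tool_rot: [-0.488, 1.568, -0.8]
contact_force: [-2.1, -0.3, 17.6]
opening: 0.0272
```

```bash
python3 - <<'E'
from h import *
toinc((0.5205,-0.1712,0.094))
im=look('10')
a=[]
for n,b in (("scene",(285,195,345,255)),("top",(290,170,350,230))):
    a.append(cv2.resize(im[n][b[1]:b[3],b[0]:b[2]],(400,400),interpolation=cv2.INTER_CUBIC))
cv2.imwrite('pics/10c.png',np.hstack(a))
E
```

```text
t 15.875 pos [ 0.5215 -0.1723  0.0935] x [ 0.0018 -0.0019 -1.    ] y [ 0.3066  0.9518 -0.0012] z [ 0.9518 -0.3066  0.0023] open 0.0271859900207707 F [-2.1428 -0.3484 17.6113]
inc/0.4: [-0.0012  0.0018 -0.0032] dist 0.0015611303823010272
```

View pics/10c.png

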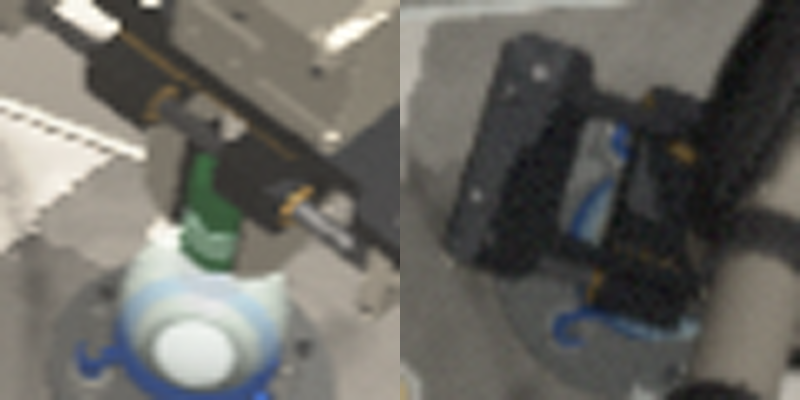

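View pics/scene10.png

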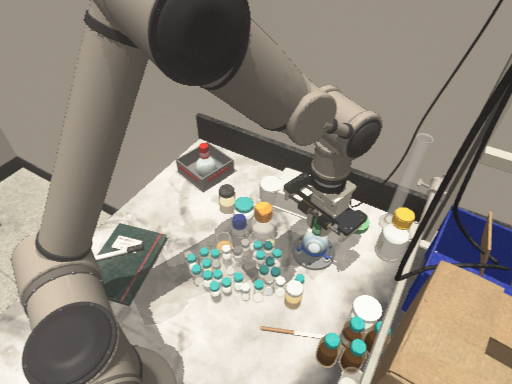

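The force jumped to 17.6 N with no further travel, so the ring is at its stop. I hold briefly and check that it is steady and the bystanders have not moved.

Call:
move_arm([
  [0,0,0,0],
  [0,0,0,0],
  [0,0,0,0],
  [0,0,0,0],
  [0,0,0,0],
])

```text
time: 16.6
tool_pos: [0.5215, -0.1723, 0.0935]
tool_rot: [-0.494, 1.568, -0.806]
contact_force: [-3.8, -0.5, 18.4]
opening: 0.027
```

```bash
python3 - <<'E'
from h import *
toinc((0.5205,-0.1712,0.094))
im=look('11'); im0={n:cv2.imread(f'pics/{n}0.png') for n in P}
HS['orange']=[((8,150,100),(22,255,255))]; HS['tape']=[((45,60,60),(75,200,255))]
for c,bs,bt in (('orange',(250,198,276,225),(258,200,288,232)),('blue',(228,212,250,230),(244,228,266,248)),('tape',(340,208,372,238),(334,134,368,166))):
    for n,b in (('scene',bs),('top',bt)):
        print(c,n,[x[0] for x in blobs(im0[n],c,b,20)],[x[0] for x in blobs(im[n],c,b,20)])
d=disc(im['top'],'red',(115,120,185,200),85); print('red cap',d,plane('top',d[0],.113))
a=[]
for n,b in (("scene",(160,125,240,205)),("top",(110,120,200,210))):
    a.append(cv2.resize(im[n][b[1]:b[3],b[0]:b[2]],(400,400),interpolation=cv2.INTER_CUBIC))
cv2.imwrite('pics/11c.png',np.hstack(a))
E
```

```text
t 16.6 pos [ 0.5215 -0.1723  0.0935] x [ 0.0019 -0.0019 -1.    ] y [ 0.3065  0.9519 -0.0013] z [ 0.9519 -0.3065  0.0024] open 0.027041468351734037 F [-3.7989 -0.4904 18.377 ]
inc/0.4: [-0.0012  0.0019 -0.0032] dist 0.001554127240107309
orange scene [(np.float64(263.09), np.float64(208.11))] [(np.float64(264.96), np.float64(209.88))]
orange top [(np.float64(272.13), np.float64(215.83))] [(np.float64(272.34), np.float64(215.82))]
blue scene [] []
blue top [(np.float64(254.18), np.float64(237.31))] [(np.float64(253.74), np.float64(237.61))]
tape scene [(np.float64(355.92), np.float64(222.81))] [(np.float64(362.79), np.float64(227.21))]
tape top [(np.float64(349.91), np.float64(148.98))] [(np.float64(349.53), np.float64(149.04))]
red cap (array([148.2087, 161.3391]), 115) [0.6237 0.2488 0.113 ]
```

View pics/11c.png

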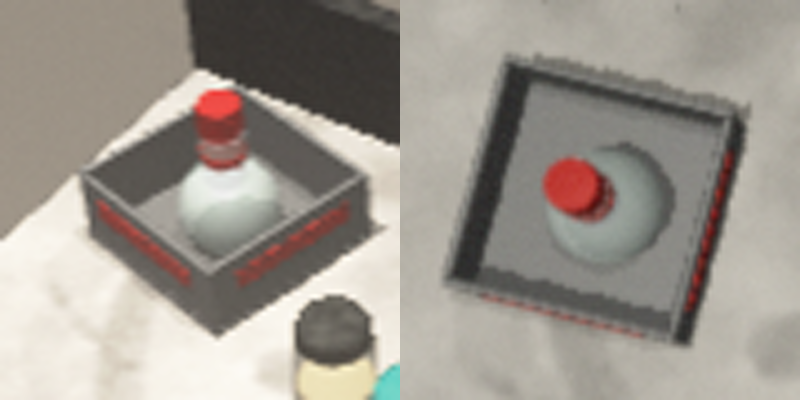

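The bystanders are unmoved in the top view; the scene view's tape and orange shifts come from the arm covering part of them. The red flask stands upright mid-bin, at crop (222,190) in the scene and (610,205) in the top. The press is steady, so I hand in.

```bash
python3 -c "
from cell import robot
print(robot.hand_in())"
```

```text
the job is handed in; nothing more can be done
None
```

The red-capped flask is standing upright in the grey bin, released. The green-capped flask is seated in the blue ring, pressed to its stop and still gripped. I handed in at about 16.7 s of the 54 s; it reported no verdict.

**Last checks**
- **Red flask:** it looks upright in both views, with its cap about 3 mm from the bin centre I measured.
- **Press:** the tool pushed down with about 18 N and the pose did not change over the last 0.6 s. The tool had gone down 20 mm from first contact, and the force had jumped from 8 to 18 N over the last 0.6 mm, so the ring was on its stop. Before that, 12 mm down, the force matched the given spring stiffness. The grip was set to 60 N on the 27 mm neck, with the tool tilted about 0.003 rad.
- **Bystanders:** all three moved less than 0.6 px in the top view.

**Disagreements**
- **Scene against top view:** they differed by 2–3 mm on the flask and ring positions, roughly the stated calibration error. I compared the ball and ring directly in the scene picture and they lined up to about 1 px.
- **Side force:** about 4 N remained at the end, which suggests a small leftover offset.
- **Scene-view shifts:** the tape and orange cap seemed to shift in the scene view by up to about 8 px. I put this down to the arm partly covering them. The blue cap was not detected in that view, so it was checked only from the top.

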